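Load a bobbin carrier on the winder's loading station

ROBOT

A 6-joint arm with a two-finger parallel gripper is mounted at the origin on the work surface. World frame = base frame: x ahead of the robot, y to its left, z up, the work surface at z = 0. Lengths are in m, angles in rad, forces in N, time in s.
With the tool pointing down it reaches from about 0.375 to 0.975 m from the base axis. Payload 3.8 kg.
Tool frame: the origin (TCP) lies midway between the tips of the shut fingers; the grasp point (between the pads) lies 19 mm behind it; z points along the fingers, y is the line along which they close (so a half turn about z gives the same grasp; the last joint's range is limited). The gripper opens to 85 mm and grips with 20 to 120 N. Pads are 22 mm wide; open, the fingers measure 114 mm over their backs; the gripper's body (76 mm by 85 mm) begins 54 mm behind the grasp point. The pads swing forward as they close: fully open they stand 13 mm farther back than shut.
Start: joints at [1.08, 0.264, 1.604, -0, 1.274, -0.037], TCP at [0.296, 0.607, 0.231] pointing down, gripper open.
Joint ranges: [-2.63, 2.63], [-0.94, 2.18], [0.31, 2.57], [-1.31, 4.45], [0, 2.66], [-2.55, 2.55]. Speed limits (rad/s): [2.57, 2.57, 3.14, 3.14, 3.14, 3.14].

INTERFACE

Orientations are given as a rotation vector (axis times angle).
In Python, from workcell import * gives the robot as it stands. The module is installed in compiled form; this text tells all that it offers.
- The arm moves only by the tool apply_moves, never from a script. Its arguments are lists of equal length, an entry for each row: "fingers": the opening, from 0 (shut) to 1 (fully open); "travel": the shift along the tool's x, y, z normalised to -1 to 1, where 1 is 0.05 m, a list of three; "rotation": the turn, a rotation vector about the tool's x, y, z normalised to -1 to 1, where 1 is 6 degrees, a list of three. In form: {"fingers": [fingers, ...], "travel": [[dx, dy, dz], ...], "rotation": [[ax, ay, az], ...]}. A call has 1 to 12 rows; each row shifts and turns the commanded pose from where the row before left it, along the tool's axes as they then stand; what a row does not reach is not made up. A row lasts 1/10 s, in which the tool goes at most 50 mm and 8.59 degrees, less where a joint would pass 70% of its speed; a pose out of reach is approached as far as the arm can. A call with a number of a shift or a turn outside -1 to 1 is refused whole. A call with a gripper value outside its range is refused whole. The fingers move at their own pace and stop on an object; "newtons" is the grip in N (left out, the last holds). Time passes only in rows, so rows that do not move let the fingers close. It gives the time, the measured TCP pose, the force, the opening and the grip force at its end, in the units of the state.
- read_state(): the state, without advancing time (a new reading comes with each control period).
- read_camera(name): name is "scene" or "top" or "wrist"; returns a dict with "image" (480x640x3 uint8, red, green, blue), "fx", "fy", "cx", "cy" (pixels), "k1" (the pictures are not rectified: a ray, as slopes to the right and down, at radius r is drawn at 1 + k1 r^2 times it, then the intrinsics apply), "extrinsics" (4x4, takes a point from world to camera coordinates). Camera axes: x right, y down, z forward; pixel columns grow to the right and rows downward; lengths in m; the calibration is good to about 2 mm. A picture is of the moment at which its call begins. There is no depth.
- finish_job(): hands the job in; it is judged then, once.
Trained networks look in the newest picture that a camera, given by its name, has taken for a name from the list of things; names that differ only in an ending like _2 or _b are one class to them, and where a whole thing is asked for, a point or a joint stands for the part that bears it (a point fixed in the world has none). Each returns a list of dicts, best first, with "p" (0 to 1); they miss things now and then, are a little off and sometimes report something else, mostly with a low value. They report only what shows in the picture. A call takes as long as a camera call. They do not tell look-alikes from the thing itself.
- regions_of(camera, name): "mask" (480x640 bool, what is visible of it) and "bbox" ([left, top, width, height] in pixels, round what is visible of it).
- tip_of(camera, name): "location" ([column, row] in pixels: a listed point, or the origin of a listed thing).
The state is a dict: "time": time; "q": joint angles; "joint_vel": joint speeds; "joint_torque": joint torques, N m; "tool_pos": TCP position; "tcp_rot": TCP orientation; "wrist_force": force on the tool from outside, world axes, zero at the start; "torque": the same for the moment, N m; "width": opening from 0.0 (shut) to 1.0 (fully open); "grip_force": force on a finger pad.
Only numpy, scipy, OpenCV 4.12 (cv2) and the standard library are available. Lean on these libraries where they do the work, as an engineer would, in place of code of your own. Each camera call takes 0.05 s, during which the arm holds its last target. There are 200 camera calls.

TASK

Slide the white carrier plate across the black drop table, without lifting it off, until it sits square in the corner of the two fences; then press it down so that both brass pins come up through its holes and the table is fully down with the plate flush on it. Then lower the orange bobbin, without dropping it, all the way down onto the plate's steel spindle and let go. Leave the blue bobbin, the sample tray, the black bottle and the mug where they are.

Things in the scene. Friction and masses are not known exactly. Their poses are not given: they have to be found in the camera images.
- station: Fixed loading station: grey base 205 x 245 x 15 mm, black drop table over it, two brass pins, two aluminium fences 12 mm thick, up to z = 67 mm, inner faces at x = +82.8 (far) and y = +102.8 mm (side); -x and -y sides open. Origin: on the desk under the table's centre; x, y along the table's sides, z up.
- home (a point): Point 55 mm above the desk at station x = 27.5, y = 27.5 mm: where the middle of the carrier's underside is, on the raised table, when it is square against both fences with its holes over the pins.
- drop_table (a joint): How far the drop table is pressed down, in m: 0 raised (start), 0.018 fully down on its stop. It moves only straight up and down, cannot tilt, is held by friction (about 6 N of pressing moves it, slowly) and stays where it is left; no spring.
- table_top (a point): Centre of the top face of the black drop table (165 mm along the station's x, 205 mm along y, 10 mm thick, with two 18 mm holes through which the pins come). 55 mm above the desk when raised, 37 mm when fully down.
- pin_a (a point): Tip of the brass pin at station x = 65.5, y = -27.5 mm. Pin 10 mm in diameter, its last 5 mm tapered to 4.4 mm; the tip is 52 mm above the desk: 3 mm under the raised table's top, 15 mm above it when the table is down. Fixed.
- pin_b (a point): Tip of the other, equal brass pin, at station x = -10.5, y = 82.5 mm.
- carrier: White carrier plate, 110 mm (its x) by 150 mm (its y), 12 mm thick, about 0.45 kg, loose (sliding takes a few N), flat on the raised drop table, short of both fences and slightly turned; its +x side belongs to the far fence, +y to the side fence. Bears an upright steel spindle; two 13 mm through holes. Origin: centre of its underside, z up.
- hole_a (a point): Centre of the carrier's hole at plate x = +38, y = -55 mm, at its top face; belongs over pin_a.
- hole_b (a point): Centre of the carrier's hole at plate x = -38, y = +55 mm, at its top face; belongs over pin_b.
- press_spot (a point): Centre of a yellow disc (26 mm) painted on the carrier's top face at plate x = 0, y = -22 mm: a place to press.
- spindle_foot (a point): Foot of the carrier's steel spindle, on its top face at plate x = 0, y = +30 mm. The spindle is 10 mm in diameter, fixed to the plate, and rises 50 mm above its top face, the last 6 mm tapered to 4 mm.
- orange_bobbin: The orange plastic bobbin, 70 mm high, standing on the desk: two round flanges 56 mm in diameter and 12 mm thick at bottom and top, a 32 mm barrel between them, a 15.4 mm bore right through. About 80 g. Origin: centre of its underside, z up its axis. It can be gripped across the top flange.
- blue_bobbin: An equal bobbin in blue, standing on the desk; not to be used. Origin: centre of its underside.
- sample_tray: Black tray 150 x 180 x 22 mm with yellow yarn tufts on it to 41 mm high; 0.9 kg. Origin: centre of its underside. Leave it.
- ink_bottle: Small black bottle, 52 mm in diameter, 100 mm high. Origin: centre of its underside. Leave it.
- mug: White mug, 80 mm in diameter, 90 mm high. Origin: centre of its underside. Leave it.
Mind the look-alikes: they are no part of the job. What is shaped like the carrier but purple is not meant. Of the things that look like the orange_bobbin, the smaller one is meant.

How it is judged:
By the outcome, as a careful person would: the job done as asked, in the order asked, and still so for the second after the job is handed in, with the robot touching nothing.
It also fails if it takes over 67 s, if anything falls off the work surface, if the arm or the gripper's body presses on something with over 40 N, if the wrist force passes 120 N, or if a joint passes its speed limit or range.

## Working session

There is one attempt and no reset: what is moved stays moved. The work goes in short steps, Python scripts to look and compute and a tool call to move; the robot and the scene stay as the last step left them, time stands still between calls to the robot, and variables do not carry over. Pictures are saved under pics/ and viewed, at most 10 in all, crops included, and the job is handed in when it is done.

Besides the shell and the picture viewer there is one more tool, called after "Request:" as name(argument=value, ...), one argument or row to a line, values as JSON. apply_moves: Moves the arm, as the interface text tells. Scaled input: -1 to 1 covers 0.05 m each way for a shift and 6 degrees each way for a turn. Its arguments: {"type":"object","properties":{"fingers":{"type":"array","items":{"type":"number"}},"travel":{"type":"array","items":{"type":"array","items":{"type":"number"}}},"rotation":{"type":"array","items":{"type":"array","items":{"type":"number"}}},"newtons":{"type":"number"}},"required":["fingers","travel","rotation"]}

```bash
mkdir -p pics; cat > h.py <<'E'
from workcell import *
import numpy as np, cv2
from scipy.spatial.transform import Rotation as R
def cam(n):
    c=read_camera(n); return c
def ray(c,px):
    K=np.array([[c['fx'],0,c['cx']],[0,c['fy'],c['cy']],[0,0,1.]])
    # radial factor (1+k1 r^2) with r the undistorted slope radius = OpenCV k1
    u=cv2.undistortPoints(np.array([[px]],float),K,np.array([c['k1'],0,0,0,0.]))[0,0]
    E=np.array(c['extrinsics']); d=E[:3,:3].T@np.array([u[0],u[1],1]); o=-E[:3,:3].T@E[:3,3]
    return o,d
def at_z(c,px,z):
    o,d=ray(c,px); return o+d*(z-o[2])/d[2]
def proj(c,P):
    K=np.array([[c['fx'],0,c['cx']],[0,c['fy'],c['cy']],[0,0,1.]]); E=np.array(c['extrinsics'])
    return cv2.projectPoints(np.atleast_2d(np.array(P,float)),cv2.Rodrigues(E[:3,:3])[0],E[:3,3],K,np.array([c['k1'],0,0,0,0.]))[0][:,0]
def save(c,n): cv2.imwrite('pics/'+n,c['image'][:,:,::-1])
E
python3 - <<'E'
from h import *
np.set_printoptions(precision=4,suppress=True)
s=read_state(); print(s)
zs=dict(table_top=.055,pin_a=.052,pin_b=.052,carrier=.055,hole_a=.067,hole_b=.067,press_spot=.067,spindle_foot=.067,orange_bobbin=0,blue_bobbin=0,home=.055,station=0,ink_bottle=0,mug=0,sample_tray=0)
for n in ['top','scene']:
    c=cam(n); save(c,n+'0.png')
    for k,z in zs.items():
        for t in tip_of(n,k)[:4]:
            if t['p']>.2: print(n,k,round(t['p'],2),np.round(t['location'],1),at_z(c,t['location'],z))
E
```

```text
{'time': 0.0, 'q': array([ 1.0801,  0.2648,  1.6054, -0.    ,  1.2737, -0.0369]), 'joint_vel': array([ 0.0007,  0.0013, -0.0001, -0.0016, -0.0007, -0.0003]), 'joint_torque': array([  0.0008, -51.5141, -36.7308,   0.    ,   0.0133,   0.    ]), 'tool_pos': array([0.2956, 0.6061, 0.23  ]), 'tcp_rot': array([-0.7066, -3.0605,  0.0034]), 'wrist_force': array([0.7717, 0.8762, 0.3501]), 'torque': array([-0.0052,  0.0185, -0.0291]), 'grip_force': 0.0, 'width': 1.0000821116205705}
top pin_a 0.84 [282.7 215.4] [0.5815 0.1471 0.052 ]
top pin_a 0.83 [337.7 191.4] [0.6353 0.0177 0.052 ]
top pin_b 0.84 [282.7 215.4] [0.5815 0.1471 0.052 ]
top pin_b 0.83 [337.7 191.4] [0.6353 0.0177 0.052 ]
top carrier 0.7 [294.2 317.6] [0.3469 0.125  0.055 ]
top carrier 0.64 [321.  218.2] [0.5725 0.0585 0.055 ]
top hole_a 0.89 [346.7 202.3] [ 0.6065 -0.0013  0.067 ]
top hole_a 0.67 [323.1 332.1] [0.3139 0.0607 0.067 ]
top hole_a 0.65 [296.9 231. ] [0.5428 0.1144 0.067 ]
top hole_a 0.57 [266.2 310.8] [0.3644 0.187  0.067 ]
top hole_b 0.89 [346.7 202.3] [ 0.6065 -0.0013  0.067 ]
top hole_b 0.67 [323.1 332.1] [0.3139
[... 1959 characters left out ...]
t 0.87 [373.2 227.4] [0.4422 0.1623 0.067 ]
scene spindle_foot 0.65 [325.7 258.5] [0.5773 0.0873 0.067 ]
scene orange_bobbin 0.79 [181.1 271.6] [ 0.6274 -0.2277  0.    ]
scene orange_bobbin 0.56 [135.6 259.4] [ 0.6174 -0.3488  0.    ]
scene blue_bobbin 0.81 [221.4 230. ] [ 0.4597 -0.21    0.    ]
scene home 0.69 [317.3 273.1] [0.6123 0.0791 0.055 ]
scene station 0.61 [314.  279.5] [0.5739 0.0611 0.    ]
scene station 0.54 [166.1 323.4] [ 0.7718 -0.1796  0.    ]
scene ink_bottle 0.74 [168.2 322.4] [ 0.7684 -0.177   0.    ]
scene ink_bottle 0.22 [277.5 258. ] [ 0.5259 -0.0392  0.    ]
scene mug 0.69 [453.4 348.8] [0.6872 0.3581 0.    ]
scene sample_tray 0.6 [500.  258.9] [0.3925 0.4532 0.    ]
```

```bash
python3 - <<'E'
import cv2
a=cv2.imread('pics/top0.png'); cv2.imwrite('pics/top0c.png',cv2.resize(a[130:360,230:510],None,fx=2.6,fy=2.6,interpolation=2))
E
```

```text
(no output)
```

View pics/scene0.png

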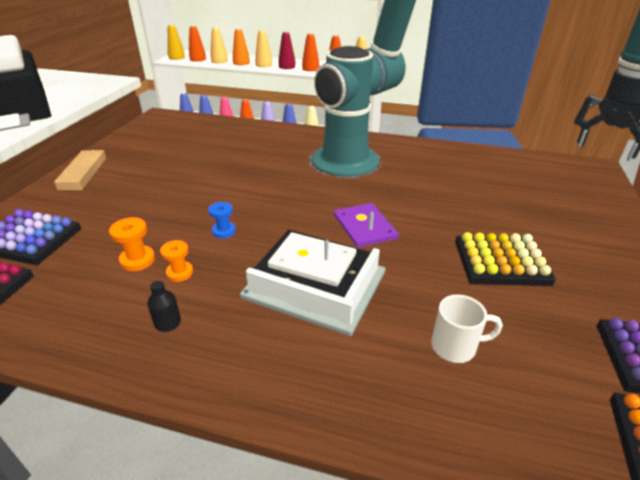

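View pics/top0c.png

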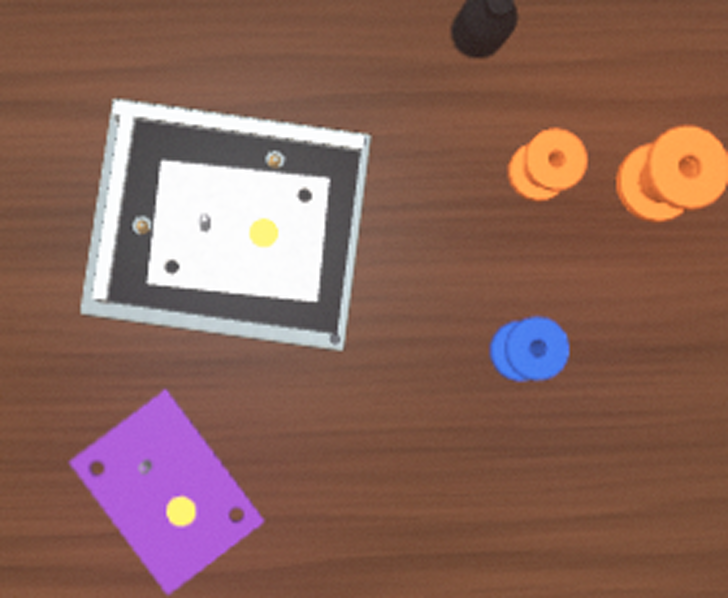

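The small orange bobbin is nearest the station, at scene (178,262). The white carrier is short of both fences, which lie at the top and left in the top view. Next I'll go above the station for a wrist view.

```bash
cat >> h.py <<'E'
def plan(target,yaw=None):
    """travel (in tool axes, units of 50 mm, total) and turn (units of 6 deg, about tool z); yaw = world angle of tool y, mod 180, deg"""
    s=read_state(); M=R.from_rotvec(s['tcp_rot']).as_matrix()
    y0=np.degrees(np.arctan2(M[1,1],M[0,1])); t=M.T@(np.array(target)-s['tool_pos'])/0.05
    out='tool x %s y %s yaw_y %.2f | travel total %s'%(M[:,0].round(3),M[:,1].round(3),y0,t.round(3))
    if yaw is not None:
        d=(yaw-y0+90)%180-90; out+=' | turn z units %.3f (deg world %.2f)'%(-d/6,d)
    tilt=R.from_matrix(M.T@np.c_[M[:,0]*0,M[:,0]*0,[0,0,-1]]+0) if False else None
    print(out, 'tool z',M[:,2].round(4)); return t
E
python3 - <<'E'
from h import *
plan([0.56,0.07,0.36],82)
c=read_camera('wrist'); M=R.from_rotvec(read_state()['tcp_rot']).as_matrix()
E=np.array(c['extrinsics']); o=-E[:3,:3].T@E[:3,3]; print('cam in tool',M.T@(o-read_state()['tool_pos']),'cam z in tool',M.T@E[2,:3],c['fx'])
E
```

```text
tool x [-0.899  0.438  0.   ] y [0.438 0.899 0.   ] yaw_y 64.00 | travel total [-9.453 -7.332 -2.574] | turn z units -3.000 (deg world 18.00) tool z [-0.  0. -1.]
cam in tool [ 7.80817494e-02 -1.13044691e-04 -1.42038638e-01] cam z in tool [-0.30606395  0.00192165  0.95200902] 345.73963091355614
```

Request:
apply_moves(
  fingers=[1,1,1,1,1,1,1,1,1,1,1,1],
  travel=[
    [-0.78,-0.605,0],
    [-0.78,-0.605,0],
    [-0.78,-0.605,0],
    [-0.78,-0.605,0],
    [-0.78,-0.605,0],
    [-0.78,-0.605,0],
    [-0.78,-0.605,0],
    [-0.78,-0.605,0],
    [-0.78,-0.605,0],
    [-0.78,-0.605,0],
    [-0.78,-0.605,0],
    [-0.78,-0.605,0],
  ],
  rotation=[
    [0,0,0],
    [0,0,0],
    [0,0,0],
    [0,0,0],
    [0,0,0],
    [0,0,0],
    [0,0,0],
    [0,0,0],
    [0,0,0],
    [0,0,0],
    [0,0,0],
    [0,0,0],
  ],
)

```text
time: 2.85
tool_pos: [0.5581, 0.0733, 0.2317]
tcp_rot: [0.707, 3.06, 0.001]
wrist_force: [-0.2, 0.7, -0.2]
width: 0.999
grip_force: 0.0
```

Request:
apply_moves(
  fingers=[1,1,1,1,1],
  travel=[
    [0,0,0],
    [0,0,0],
    [0,0,0],
    [0,0,0],
    [0,0,0],
  ],
  rotation=[
    [0,0,-1],
    [0,0,-1],
    [0,0,-1],
    [0,0,0],
    [0,0,0],
  ],
)

```text
time: 3.35
tool_pos: [0.5574, 0.0752, 0.2314]
tcp_rot: [0.223, 3.133, 0.0]
wrist_force: [-0.6, -0.2, -1.1]
width: 0.995
grip_force: 0.0
```

```bash
python3 - <<'E'
from h import *
np.set_printoptions(precision=4,suppress=True)
plan([0.56,0.07,0.36],82)
zs=dict(pin_a=.052,carrier=.055,hole_a=.067,press_spot=.067,spindle_foot=.067,home=.055,table_top=.055)
c=cam('wrist'); save(c,'w1.png')
for k,z in zs.items():
    for t in tip_of('wrist',k)[:5]:
        if t['p']>.2: print(k,round(t['p'],2),np.round(t['location'],1),at_z(c,t['location'],z))
E
```

```text
tool x [-0.99   0.142 -0.   ] y [0.142 0.99  0.   ] yaw_y 81.86 | travel total [-0.066 -0.097 -2.573] | turn z units -0.023 (deg world 0.14) tool z [ 0.0002  0.     -1.    ]
pin_a 0.96 [391.1 235.6] [0.5833 0.1422 0.052 ]
pin_a 0.94 [279.9 302.2] [0.6385 0.0231 0.052 ]
carrier 0.58 [305.4 235.5] [0.5706 0.0603 0.055 ]
hole_a 0.72 [243.6 280. ] [ 0.6028 -0.0043  0.067 ]
hole_a 0.63 [363.9 200. ] [0.5419 0.1181 0.067 ]
press_spot 0.96 [277.  242.8] [0.5704 0.0341 0.067 ]
spindle_foot 0.65 [334.5 242.4] [0.5776 0.087  0.067 ]
spindle_foot 0.51 [ 77.  304.5] [ 0.605  -0.1706  0.067 ]
home 0.52 [360.9 200.9] [0.5448 0.1165 0.055 ]
```

View pics/w1.png

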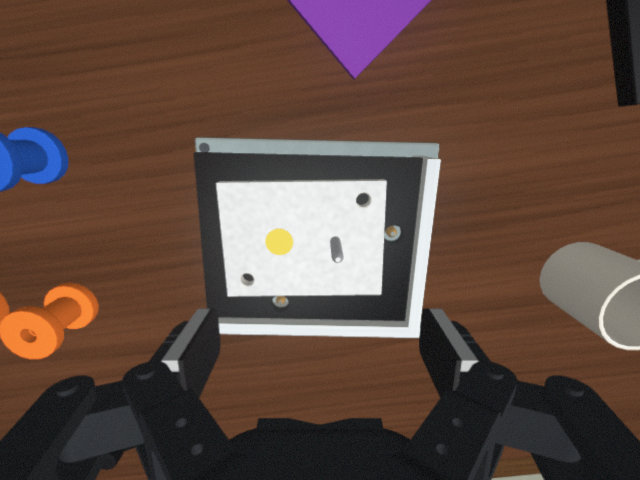

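The wrist view shows holes at (247,279) and (363,200), pins at (280,301) and (391,233), and the spindle foot at (334,242), all consistent with the networks. Next I'll measure the plate and station angles from their edges.

```bash
cat >> h.py <<'E'
def rect(c,mask,z):
    """min-area rectangle (world, at height z) of the biggest blob: centre, sides, yaw of the long side mod 180"""
    m=max(cv2.findContours(mask.astype(np.uint8),cv2.RETR_EXTERNAL,cv2.CHAIN_APPROX_NONE)[0],key=cv2.contourArea)[:,0]
    w=np.array([at_z(c,p,z)[:2] for p in m])*1000
    b=cv2.boxPoints(cv2.minAreaRect(w.astype(np.float32))); e=[b[1]-b[0],b[2]-b[1]]; e.sort(key=np.linalg.norm)
    return b.mean(0).round(1),np.round([np.linalg.norm(v) for v in e],1),np.round(np.degrees(np.arctan2(e[1][1],e[1][0]))%180,2)
E
python3 - <<'E'
from h import *
np.set_printoptions(precision=4,suppress=True)
c=cam('wrist'); im=c['image'].astype(int)
roi=np.zeros((480,640),bool); roi[130:345,185:450]=1
br=im.min(2)
cv=lambda m:cv2.morphologyEx(m.astype(np.uint8),cv2.MORPH_OPEN,np.ones((3,3)))
hsv=cv2.cvtColor(c['image'],cv2.COLOR_RGB2HSV)
plate=cv((br>150)&roi); n,l=cv2.connectedComponents(plate); pl=(l==l[215,300])
print('plate rect',rect(c,pl,.067))
for t in regions_of('wrist','carrier')[:2]: print('net',t['p'],t['bbox'],rect(c,t['mask'],.067))
dark=cv((im.max(2)<70)&roi); dark=cv2.morphologyEx(dark,cv2.MORPH_CLOSE,np.ones((9,9)))
print('table rect',rect(c,dark,.055))
for t in regions_of('wrist','station')[:2]: print('net st',t['p'],t['bbox'],rect(c,t['mask'],.015))
E
```

```text
plate rect (array([572. ,  57.8], dtype=float32), array([110.4, 150.8], dtype=float32), np.float32(82.04))
net 0.77 [287.4, 0.0, 141.8, 81.9] (array([416.3, 126.2], dtype=float32), array([ 53.2, 106.4], dtype=float32), np.float32(81.95))
net 0.61 [217.5, 178.1, 171.8, 116.5] (array([571. ,  58.2], dtype=float32), array([111.6, 149.7], dtype=float32), np.float32(82.52))
table rect (array([592.9,  47.6], dtype=float32), array([198.3, 225.5], dtype=float32), np.float32(80.44))
net st 0.9 [191.2, 137.0, 247.8, 200.2] (array([595.3,  66.1], dtype=float32), array([225.8, 250.1], dtype=float32), np.float32(80.8))
```

```bash
cat >> h.py <<'E'
def line(c,pts,z):
    w=np.array([at_z(c,p,z)[:2] for p in pts])*1000
    vx,vy,x,y=cv2.fitLine(w.astype(np.float32),cv2.DIST_HUBER,0,.01,.01).ravel()
    r=(w-[x,y])@[-vy,vx]; return np.array([x,y]).round(1),np.degrees(np.arctan2(vy,vx))%180,r.std().round(2)
E
python3 - <<'E'
from h import *
c=cam('wrist'); g=cv2.GaussianBlur(c['image'],(0,0),1).astype(float).mean(2)
far=[];front=[]; side=[]; left=[]
for u in range(240,395,3):
    print(g[308:336:2,u].astype(int)) if u in(240,330) else 0
    k=np.argmax(np.diff(g[312:335,u]>150)); far.append((u,312+k+1))
    front.append((u,145+np.argmin(np.diff(g[145:170,u]))+.5))
for v in range(180,300,3):
    print(g[v,402:436:2].astype(int)) if v in(180,291) else 0
    side.append((402+np.argmax(np.diff(g[v,402:436]>170))+1,v))
    left.append((190+np.argmin(np.diff(g[v,190:212]))+.5,v))
print('far top',line(c,far,.067)); print('front',line(c,front,.055)); print('side top',line(c,side,.067)); print('left',line(c,left,.055))
E
```

```text
[ 55  55  53  52  63 105 129 142 203 235 237 238 226 147]
[ 53  52  51  50  49  61 107 128 144 207 237 237 238 226]
[ 56  55  54  54  53  54  54  54  55  84 119 151 217 233 234 234 235]
[ 41  39  49  95 131 195 236 240 240 239 231 143  78  75  74  74  73]
far top (array([660.6,  58.4], dtype=float32), np.float32(80.497856), np.float64(0.31))
front (array([497. ,  78.2], dtype=float32), np.float32(80.50995), np.float64(0.25))
side top (array([585.6, 163.9], dtype=float32), np.float32(170.5833), np.float64(0.27))
left (array([560.6, -40. ], dtype=float32), np.float32(170.60568), np.float64(0.31))
```

Request:
apply_moves(
  fingers=[0.6,0.6,0.6,0.6,0.6,0.6,0.6],
  travel=[
    [-0.34,0.3,0],
    [0,0,0.75],
    [0,0,0.75],
    [0,0,0.75],
    [0,0,0.78],
    [0,0,0],
    [0,0,0],
  ],
  rotation=[
    [0,0,0],
    [0,0,0],
    [0,0,0],
    [0,0,0],
    [0,0,0],
    [0,0,0],
    [0,0,0],
  ],
  newtons=40,
)

```text
time: 4.65
tool_pos: [0.5758, 0.0877, 0.0795]
tcp_rot: [-0.219, -3.132, 0.001]
wrist_force: [0.2, 1.4, 0.6]
width: 0.6
grip_force: 0.0
```

Request:
apply_moves(
  fingers=[0,0,0,0,0,0,0,0,0,0],
  travel=[
    [0,0,0],
    [0,0,0],
    [0,0,0],
    [0,0,0],
    [0,0,0],
    [0,0,0],
    [0,0,0],
    [0,0,0],
    [0,0,0],
    [0,0,0],
  ],
  rotation=[
    [0,0,0],
    [0,0,0],
    [0,0,0],
    [0,0,0],
    [0,0,0],
    [0,0,0],
    [0,0,0],
    [0,0,0],
    [0,0,0],
    [0,0,0],
  ],
)

```text
time: 5.65
tool_pos: [0.5781, 0.0878, 0.0822]
tcp_rot: [0.219, 3.13, 0.001]
wrist_force: [0.0, -1.4, 6.9]
width: 0.099
grip_force: 39.6
```

```bash
python3 - <<'E'
from h import *
np.set_printoptions(precision=4,suppress=True)
s=read_state(); print(s['wrist_force'],s['torque'],s['width'],s['grip_force'])
c=cam('wrist'); save(c,'w2.png')
a=np.radians(-9.46);u=np.array([np.cos(a),np.sin(a)]);v=np.array([-u[1],u[0]])
g=s['tool_pos'][:2]+(u*(.0570-.0250)+v*.0316)
plan([*g,s['tool_pos'][2]],80.5)
print(s['tool_pos'])
E
```

```text
[ 0.0007 -1.3703  6.9037] [-0.1897  0.1343  0.0262] 0.09880395491919368 39.59419591730693
tool x [-0.99   0.139 -0.004] y [0.139 0.99  0.001] yaw_y 82.00 | travel total [-0.656  0.616  0.003] | turn z units 0.251 (deg world -1.50) tool z [ 0.004   0.0001 -1.    ]
[0.5781 0.0878 0.0822]
```

View pics/w2.png

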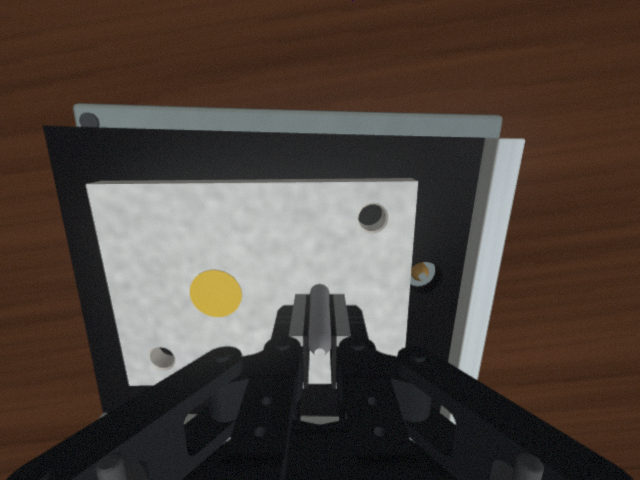

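The fingers have the spindle, and closing them pushed the tool up with 7 N. I'll relieve that, then slide most of the way.

Request:
apply_moves(
  fingers=[0,0,0,0,0,0,0,0,0],
  travel=[
    [0,0,-0.04],
    [0,0,0],
    [-0.09,0.08,0],
    [-0.09,0.08,0],
    [-0.09,0.08,0],
    [-0.09,0.08,0],
    [-0.09,0.08,0],
    [-0.09,0.08,0],
    [0,0,0],
  ],
  rotation=[
    [0,0,0],
    [0,0,0],
    [0,0,0.1],
    [0,0,0.1],
    [0,0,0.05],
    [0,0,0],
    [0,0,0],
    [0,0,0],
    [0,0,0],
  ],
)

```text
time: 6.6
tool_pos: [0.6068, 0.1072, 0.082]
tcp_rot: [-0.261, -3.13, 0.001]
wrist_force: [-1.8, -0.8, 4.7]
width: 0.104
grip_force: 39.7
```

```bash
cat >> h.py <<'E'
def sq(z=.067):
    """carrier rectangle in station coordinates (mm) from the wrist camera"""
    c=cam('wrist'); m=cv2.morphologyEx((c['image'].min(2)>150).astype(np.uint8),cv2.MORPH_OPEN,np.ones((3,3)))
    return c,m
def tost(p):
    a=np.radians(-9.46);u=np.array([np.cos(a),np.sin(a)]);v=np.array([-u[1],u[0]])
    return np.array([u@p-559.2,v@p-155.1])
E
python3 - <<'E'
from h import *
np.set_printoptions(precision=4,suppress=True)
s=read_state(); print(s['wrist_force'],s['torque'],s['width'],s['grip_force'],s['tool_pos'],tost(s['tool_pos'][:2]*1000))
plan(s['tool_pos'],80.5)
c=cam('wrist'); save(c,'w3.png')
for k,z in dict(hole_a=.067,pin_a=.052,spindle_foot=.067,press_spot=.067).items():
    for t in tip_of('wrist',k)[:3]:
        if t['p']>.3: print(k,round(t['p'],2),np.round(t['location'],1),tost(at_z(c,t['location'],z)[:2]*1000))
E
```

```text
[-1.8217 -0.8152  4.7216] [-0.2175  0.2522 -0.08  ] 0.10419710853136227 39.65779189718887 [0.6068 0.1072 0.082 ] [21.7281 50.3324]
tool x [-0.986  0.165  0.001] y [ 0.165  0.986 -0.001] yaw_y 80.48 | travel total [0. 0. 0.] | turn z units -0.003 (deg world 0.02) tool z [-0.0008 -0.0004 -1.    ]
hole_a 0.83 [373.5 220.5] [-17.6789  75.7996]
hole_a 0.64 [157.7 356.6] [ 56.3264 -35.1984]
pin_a 0.84 [377.6 229.7] [-9.1187 80.5717]
spindle_foot 0.68 [318.4 294.1] [20.0894 50.0267]
spindle_foot 0.52 [266.7 280.6] [12.7172 24.5338]
spindle_foot 0.36 [212.4 292.1] [18.8866 -2.7859]
press_spot 0.82 [215.  290.4] [17.9613 -1.4083]
```

Request:
apply_moves(
  fingers=[0,0,0,0,0,0],
  travel=[
    [0,0,-0.04],
    [-0.05,0,0],
    [-0.05,0,0],
    [-0.05,0,0],
    [-0.05,0,0],
    [0,0,0],
  ],
  rotation=[
    [0,0,0],
    [0,0,0],
    [0,0,0],
    [0,0,0],
    [0,0,0],
    [0,0,0],
  ],
)

```text
time: 7.45
tool_pos: [0.6161, 0.1056, 0.0833]
tcp_rot: [-0.26, -3.129, -0.0]
wrist_force: [-1.6, 0.6, -3.3]
width: 0.103
grip_force: 39.0
```

Request:
apply_moves(
  fingers=[0,0,0,0,0,0],
  travel=[
    [0,0.05,0],
    [0,0.05,0],
    [0,0.05,0],
    [0,0.05,0],
    [0,0,0],
    [0,0,0],
  ],
  rotation=[
    [0,0,0],
    [0,0,0],
    [0,0,0],
    [0,0,0],
    [0,0,0],
    [0,0,0],
  ],
)

```text
time: 8.05
tool_pos: [0.6173, 0.1127, 0.0838]
tcp_rot: [-0.258, -3.129, 0.008]
wrist_force: [-3.7, -9.2, 0.1]
width: 0.105
grip_force: 39.5
```

```bash
cat > chk.py <<'E'
from h import *
np.set_printoptions(precision=4,suppress=True)
s=read_state(); print(s['time'],s['wrist_force'],s['torque'],s['width'],s['grip_force'],s['tool_pos'],tost(s['tool_pos'][:2]*1000))
plan(s['tool_pos'],80.5)
c=cam('wrist'); save(c,'chk%d.png'%(s['time']*100))
for k,z in dict(hole_a=.067,pin_a=.052,spindle_foot=.067,press_spot=.067).items():
    for t in tip_of('wrist',k)[:3]:
        if t['p']>.3: print(k,round(t['p'],2),np.round(t['location'],1),tost(at_z(c,t['location'],z)[:2]*1000))
E
python3 chk.py
```

```text
8.05 [-3.668  -9.1725  0.0629] [-1.6043  0.6946 -0.0838] 0.10518959033178499 39.50970677775331 [0.6173 0.1127 0.0838] [31.229  57.4897]
tool x [-0.986  0.164  0.002] y [ 0.164  0.986 -0.005] yaw_y 80.56 | travel total [0. 0. 0.] | turn z units 0.010 (deg world -0.06) tool z [-0.0024 -0.0049 -1.    ]
hole_a 0.89 [160.4 358.4] [ 68.6557 -27.9755]
hole_a 0.77 [370.9 215.9] [-10.0112  81.775 ]
pin_a 0.77 [364.9 211.5] [-8.8532 80.8356]
pin_a 0.76 [172.2 335.9] [ 64.3613 -27.243 ]
spindle_foot 0.6 [319.4 289.4] [27.8688 57.6042]
press_spot 0.86 [214.9 292.2] [29.5056  4.8435]
```

Request:
apply_moves(
  fingers=[0,0,0,0,0],
  travel=[
    [-0.03,0,0],
    [-0.03,0,0],
    [0,0,0],
    [0,0,0],
    [0,0,0],
  ],
  rotation=[
    [0,0,0],
    [0,0,0],
    [0,0,0],
    [0,0,0],
    [0,0,0],
  ],
)

```text
time: 8.8
tool_pos: [0.6173, 0.1126, 0.0837]
tcp_rot: [-0.258, -3.123, 0.008]
wrist_force: [-13.9, -8.2, 6.1]
width: 0.097
grip_force: 40.2
```

```bash
python3 chk.py
```

```text
8.8 [-13.8598  -8.2311   6.1252] [-1.2994  2.0066 -0.006 ] 0.09666257019581302 40.23964046384208 [0.6173 0.1126 0.0837] [31.215  57.4681]
tool x [-0.986  0.164  0.008] y [ 0.164  0.986 -0.006] yaw_y 80.55 | travel total [0. 0. 0.] | turn z units 0.008 (deg world -0.05) tool z [-0.0085 -0.0043 -1.    ]
hole_a 0.94 [370.8 215.8] [-10.1243  81.747 ]
hole_a 0.74 [156.9 354.9] [ 66.1486 -29.4489]
pin_a 0.93 [364.5 212.5] [-8.4934 80.6609]
pin_a 0.89 [171.9 337. ] [ 64.7096 -27.4343]
pin_a 0.55 [370.2 216.9] [-6.1885 83.6856]
spindle_foot 0.61 [317.  294.4] [30.5008 56.3727]
press_spot 0.84 [213.8 294.2] [30.4724  4.1764]
```

Both fences are touched: 14 N and 8 N with no further motion. I'll relax most of that push.

Request:
apply_moves(
  fingers=[0,0,0,0],
  travel=[
    [0.05,-0.03,0],
    [0,0,0],
    [0,0,0],
    [0,0,0],
  ],
  rotation=[
    [0,0,0],
    [0,0,0],
    [0,0,0],
    [0,0,0],
  ],
)

```text
time: 9.45
tool_pos: [0.6172, 0.1126, 0.0837]
tcp_rot: [-0.259, -3.128, 0.004]
wrist_force: [-5.2, -5.8, -0.9]
width: 0.103
grip_force: 39.6
```

```bash
python3 chk.py; ls pics
```

```text
9.45 [-5.2209 -5.8146 -0.9177] [-0.8524  0.8653 -0.0698] 0.10255702325484897 39.58520939166192 [0.6172 0.1126 0.0837] [31.1512 57.3748]
tool x [-0.986  0.164  0.002] y [ 0.164  0.986 -0.003] yaw_y 80.53 | travel total [0. 0. 0.] | turn z units 0.006 (deg world -0.03) tool z [-0.0028 -0.0025 -1.    ]
hole_a 0.94 [370.8 218.7] [-8.7194 81.7177]
hole_a 0.91 [161.4 358.3] [ 68.2442 -27.374 ]
pin_a 0.89 [365.2 209.8] [-9.8082 80.9147]
pin_a 0.87 [171.9 337.7] [ 65.2167 -27.4897]
spindle_foot 0.55 [320.1 294.8] [30.746  57.8663]
press_spot 0.85 [214.9 294.1] [30.3575  4.726 ]
chk805.png
chk880.png
chk944.png
scene0.png
top0.png
top0c.png
w1.png
w2.png
w3.png
```

View pics/chk944.png

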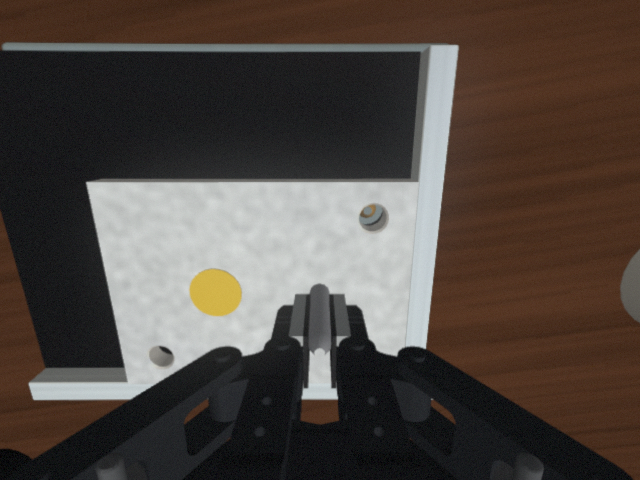

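The plate is tight in the corner, and the brass pin tip shows in the hole at (372,215). I'll press down with the grip held.

Request:
apply_moves(
  fingers=[0,0,0,0,0,0,0],
  travel=[
    [0,0,0.08],
    [0,0,0.06],
    [0,0,0.06],
    [0,0,0.06],
    [0,0,0.06],
    [0,0,0],
    [0,0,0],
  ],
  rotation=[
    [0,0,0],
    [0,0,0],
    [0,0,0],
    [0,0,0],
    [0,0,0],
    [0,0,0],
    [0,0,0],
  ],
)

```text
time: 10.4
tool_pos: [0.6171, 0.1125, 0.0696]
tcp_rot: [-0.259, -3.128, 0.005]
wrist_force: [-9.9, -6.1, 9.7]
width: 0.101
grip_force: 40.9
```

Request:
apply_moves(
  fingers=[0,0,0,0,0,0,0],
  travel=[
    [0,0,0.06],
    [0,0,0.06],
    [0,0,0],
    [0,0,0],
    [0,0,0],
    [0,0,0],
    [0,0,0],
  ],
  rotation=[
    [0,0,0],
    [0,0,0],
    [0,0,0],
    [0,0,0],
    [0,0,0],
    [0,0,0],
    [0,0,0],
  ],
)

```text
time: 11.1
tool_pos: [0.6171, 0.1125, 0.0643]
tcp_rot: [-0.259, -3.128, 0.005]
wrist_force: [-12.8, -7.2, 14.0]
width: 0.101
grip_force: 41.2
```

Request:
apply_moves(
  fingers=[0,0,0,0],
  travel=[
    [0,0,0.06],
    [0,0,0],
    [0,0,0],
    [0,0,0],
  ],
  rotation=[
    [0,0,0],
    [0,0,0],
    [0,0,0],
    [0,0,0],
  ],
)

```text
time: 11.5
tool_pos: [0.6171, 0.1125, 0.0642]
tcp_rot: [-0.259, -3.128, 0.005]
wrist_force: [-20.4, -8.0, 28.4]
width: 0.101
grip_force: 43.0
```

```bash
sed -i 's/hole_a=.067/hole_a=.049/;s/foot=.067/foot=.049/;s/spot=.067/spot=.049/' chk.py; python3 chk.py; ls -t pics|head -1
```

```text
11.5 [-20.3518  -7.957   28.4291] [-1.334   3.0547  0.054 ] 0.10087887012661771 43.00380187196424 [0.6171 0.1125 0.0642] [31.0505 57.2942]
tool x [-0.986  0.164  0.003] y [ 0.164  0.986 -0.003] yaw_y 80.54 | travel total [0. 0. 0.] | turn z units 0.007 (deg world -0.04) tool z [-0.0034 -0.0027 -1.    ]
hole_a 0.66 [158.1 358. ] [ 66.8414 -28.3507]
hole_a 0.59 [372.  219.1] [-9.0301 81.9797]
pin_a 0.98 [155.8 360.3] [ 66.0815 -28.1039]
pin_a 0.81 [371.5 219.5] [-9.5591 81.2954]
spindle_foot 0.6 [318.2 294.5] [29.7055 56.8419]
press_spot 0.73 [215.7 290.4] [27.4768  5.7362]
chk1150.png
```

It bottomed out: force rose from 14 to 28 N with no motion, and the pins are now in the holes. I'll relax, release and rise.

Request:
apply_moves(
  fingers=[0,0,0,0.5,0.5,0.5,0.5],
  travel=[
    [0.04,-0.03,-0.05],
    [0.02,0,-0.03],
    [0,0,0],
    [0,0,0],
    [0,0,0],
    [0,0,0],
    [0,0,0],
  ],
  rotation=[
    [0,0,0],
    [0,0,0],
    [0,0,0],
    [0,0,0],
    [0,0,0],
    [0,0,0],
    [0,0,0],
  ],
)

```text
time: 12.45
tool_pos: [0.6153, 0.1133, 0.0624]
tcp_rot: [-0.26, -3.13, -0.0]
wrist_force: [0.1, 0.1, -0.2]
width: 0.5
grip_force: 0.0
```

Request:
apply_moves(
  fingers=[0.5,0.5,0.5,0.5,1,1],
  travel=[
    [0,0,-0.8],
    [0,0,-0.8],
    [0,0,-0.8],
    [0,0,-0.8],
    [0,0,0],
    [0,0,0],
  ],
  rotation=[
    [0,0,0],
    [0,0,0],
    [0,0,0],
    [0,0,0],
    [0,0,0],
    [0,0,0],
  ],
)

```text
time: 13.05
tool_pos: [0.6163, 0.1132, 0.2245]
tcp_rot: [0.26, 3.128, 0.002]
wrist_force: [0.1, 0.6, -1.8]
width: 0.823
grip_force: 0.0
```

```bash
python3 chk.py; python3 - <<'E'
from h import *
np.set_printoptions(precision=4,suppress=True)
c=cam('wrist'); save(c,'w4.png')
im=c['image']; pl=cv2.morphologyEx((im.min(2)>150).astype(np.uint8),cv2.MORPH_OPEN,np.ones((3,3)))
for n in('top','scene','wrist'):
    c=cam(n)
    for t in tip_of(n,'orange_bobbin')[:4]:
        if t['p']>.2: print(n,round(t['p'],2),np.round(t['location'],1),at_z(c,t['location'],0))
    for t in regions_of(n,'orange_bobbin')[:4]: print(n,'reg',t['p'],t['bbox'])
s=read_state(); print(s['wrist_force'])
E
```

```text
13.05 [ 0.0789  0.6028 -1.7987] [ 0.0515 -0.0283 -0.0253] 0.8231366818459173 0.0 [0.6163 0.1132 0.2245] [30.0856 57.8906]
tool x [-0.986  0.165 -0.003] y [0.165 0.986 0.001] yaw_y 80.51 | travel total [0. 0. 0.] | turn z units 0.001 (deg world -0.01) tool z [ 0.0033  0.0007 -1.    ]
hole_a 0.93 [347.2 175.2] [-11.3604  83.7759]
hole_a 0.75 [227.  254.7] [ 64.8802 -31.2765]
pin_a 0.86 [344.4 178.8] [-8.5198 81.0884]
spindle_foot 0.69 [317.5 218.9] [29.2182 56.8024]
press_spot 0.96 [261.9 216.3] [26.6602  4.6025]
top 0.7 [435.9 195.1] [ 0.6316 -0.2297  0.    ]
top 0.57 [480.7 196.6] [ 0.6259 -0.3446  0.    ]
top reg 0.63 [427.0, 176.7, 33.2, 30.6]
top reg 0.61 [466.6, 177.0, 42.6, 40.1]
scene 0.85 [136.7 258.8] [ 0.6148 -0.3476  0.    ]
scene 0.79 [182.8 270.7] [ 0.6237 -0.2256  0.    ]
scene reg 0.89 [108.1, 218.9, 49.4, 50.3]
scene reg 0.85 [163.4, 239.0, 30.6, 44.8]
wrist 0.59 [ 23.6 270.4] [ 0.6289 -0.2257  0.    ]
wrist reg 0.56 [1.5, 247.6, 47.9, 61.4]
wrist reg 0.48 [200.8, 157.2, 168.6, 116.1]
[-0.1331  0.2795  0.0289]
```

View pics/w4.png

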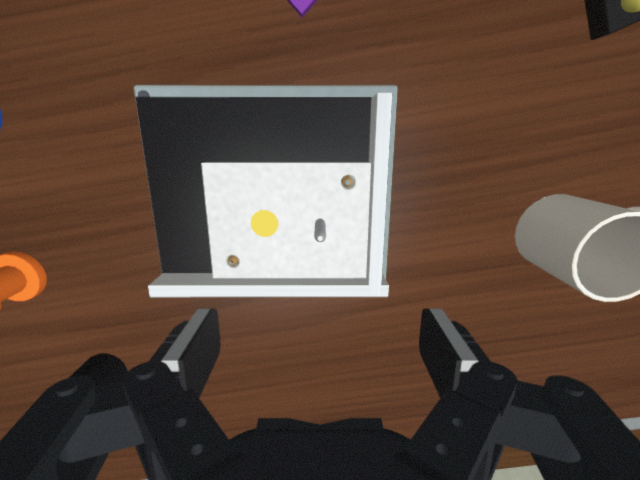

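The pins stand in both holes at (348,182) and (233,261), and the plate is down in the corner. Now I'll go to the small orange bobbin, turning so the fingers close away from the big one.

Request:
apply_moves(
  fingers=[1,1,1,1,1,1,1],
  travel=[
    [-0.197,-0.953,0],
    [-0.197,-0.953,0],
    [-0.197,-0.953,0],
    [-0.197,-0.953,0],
    [-0.197,-0.953,0],
    [-0.197,-0.953,0],
    [-0.197,-0.953,0],
  ],
  rotation=[
    [0,0,0],
    [0,0,0],
    [0,0,0],
    [0,0,0],
    [0,0,0],
    [0,0,0],
    [0,0,0],
  ],
)

```text
time: 14.5
tool_pos: [0.6282, -0.2295, 0.2231]
tcp_rot: [0.26, 3.13, -0.0]
wrist_force: [1.6, -0.1, 0.0]
width: 0.998
grip_force: 0.0
```

Request:
apply_moves(
  fingers=[1,1,1,1,1,1,1,1,1,1,1,1],
  travel=[
    [0,0,0],
    [0,0,0],
    [0,0,0],
    [0,0,0],
    [0,0,0],
    [0,0,0],
    [0,0,0],
    [0,0,0],
    [0,0,0],
    [0,0,0],
    [0,0,0],
    [0,0,0],
  ],
  rotation=[
    [0,0,1],
    [0,0,1],
    [0,0,1],
    [0,0,1],
    [0,0,1],
    [0,0,1],
    [0,0,1],
    [0,0,1],
    [0,0,1],
    [0,0,1],
    [0,0,0],
    [0,0,0],
  ],
)

```text
time: 15.7
tool_pos: [0.6283, -0.2275, 0.2229]
tcp_rot: [1.787, 2.583, -0.0]
wrist_force: [-0.6, -0.6, 0.1]
width: 0.996
grip_force: 0.0
```

```bash
cat >> h.py <<'E'
def circ(c,z,dia,hint):
    """fit centre (world mm) of the orange disc of given diameter at height z: silhouette of its top flange, least squares on its contour near hint"""
    from scipy.optimize import least_squares
    hsv=cv2.cvtColor(c['image'],cv2.COLOR_RGB2HSV); m=cv2.inRange(hsv,(5,150,90),(20,255,255))
    n,l,st,ce=cv2.connectedComponentsWithStats(m)
    return m,l,st,ce
E
python3 - <<'E'
from h import *
np.set_printoptions(precision=4,suppress=True)
s=read_state(); print(s['time'],s['tool_pos'],s['q'])
c=cam('wrist'); save(c,'w5.png'); plan(s['tool_pos'],20)
for t in tip_of('wrist','orange_bobbin')[:4]: print(t['p'],t['location'],at_z(c,t['location'],0))
m,l,st,ce=circ(c,0,0,0); 
for a,b in zip(st,ce):
    if a[4]>200: print(a,b)
E
```

```text
15.7 [ 0.6283 -0.2275  0.2229] [-0.3847  0.2562  1.6292 -0.      1.2561 -0.7449]
tool x [-0.352  0.936 -0.   ] y [0.936 0.352 0.   ] yaw_y 20.62 | travel total [ 0.    -0.    -0.001] | turn z units 0.103 (deg world -0.62) tool z [ 0.0001 -0.     -1.    ]
0.96 [278.7, 299.2] [ 0.6218 -0.3424  0.    ]
0.86 [323.6, 210.4] [ 0.6333 -0.2255  0.    ]
[     0      0    640    480 286001] [322.2376 237.7475]
[  217   169   152   213 15201] [287.1843 280.5852]
```

View pics/w5.png

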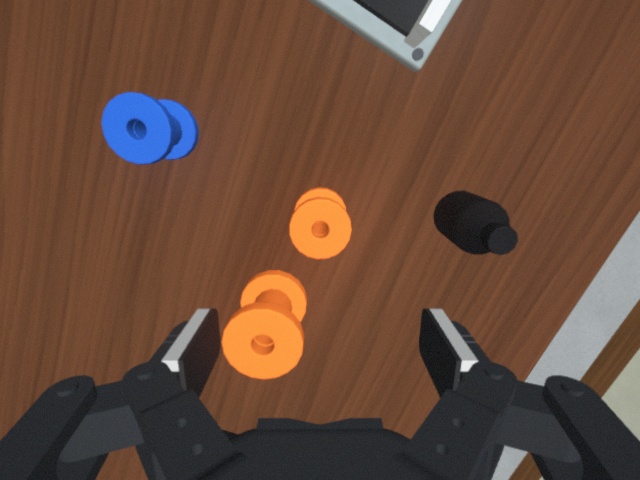

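```bash
python3 - <<'E'
from h import *
np.set_printoptions(precision=4,suppress=True)
c=cam('wrist')
for n,l,r,m,b in (('small',289.5,351.5,229,258.5),('blue',102,172,128,164),('big',222,303.5,342,379)):
    for z in (.07,.1): print(n,z,'width',np.linalg.norm(at_z(c,[r,m],z)-at_z(c,[l,m],z)),'mid',at_z(c,[(l+r)/2,m],z)[:2])
for z,p in ((.07,(320.5,229)),(0.07,(320,229))): print('bore',at_z(c,p,z))
# contour lower half fit of small flange: all orange pts with row>225, row<262, col 285..355
from scipy.optimize import least_squares
m=circ(c,0,0,0)[0]; m[:,:286]=0; m[:,356:]=0; m[264:]=0
k=max(cv2.findContours(m,cv2.RETR_EXTERNAL,cv2.CHAIN_APPROX_NONE)[0],key=len)[:,0]; k=k[(k[:,1]>228)]
w=np.array([at_z(c,p,.07)[:2] for p in k])
f=least_squares(lambda q:np.hypot(*(w-q[:2]).T)-q[2],[.63,-.23,.028],loss='soft_l1',f_scale=.001); print('fit',f.x,np.abs(f.fun).mean())
f2=least_squares(lambda q:np.hypot(*(w-q[:2]).T)-.028,[.63,-.23]); print(f2.x)
plan([*f2.x,.05],20.6)
E
```

```text
small 0.07 width 0.05470861401397649 mid [ 0.6304 -0.2284]
small 0.1 width 0.04914216987925903 mid [ 0.6274 -0.2209]
blue 0.07 width 0.05589018795868369 mid [ 0.4627 -0.2017]
blue 0.1 width 0.05020352207328229 mid [ 0.4767 -0.1969]
big 0.07 width 0.07994216256089035 mid [ 0.6179 -0.3558]
big 0.1 width 0.0718082774328552 mid [ 0.6161 -0.3354]
bore [ 0.6304 -0.2284  0.07  ]
bore [ 0.63   -0.2286  0.07  ]
fit [ 0.6303 -0.2323  0.0317] 0.00226313982623235
[ 0.6326 -0.2372]
tool x [-0.351  0.936 -0.   ] y [0.936 0.351 0.   ] yaw_y 20.58 | travel total [-0.212  0.013  3.456] | turn z units -0.004 (deg world 0.02) tool z [ 0. -0. -1.]
```

Request:
apply_moves(
  fingers=[1,1,1,1,1,1,1],
  travel=[
    [-0.03,0.03,0],
    [0,0,0.8],
    [0,0,0.8],
    [0,0,0.8],
    [0,0,0.8],
    [0,0,0.42],
    [0,0,0],
  ],
  rotation=[
    [0,0,0],
    [0,0,0],
    [0,0,0],
    [0,0,0],
    [0,0,0],
    [0,0,0],
    [0,0,0],
  ],
  newtons=30,
)

```text
time: 16.55
tool_pos: [0.6266, -0.227, 0.0368]
tcp_rot: [-1.785, -2.574, 0.003]
wrist_force: [-0.6, 0.8, -0.2]
width: 1.0
grip_force: 0.0
```

Request:
apply_moves(
  fingers=[0.5,0.5,0.5,0.5,0.5,0.5,0.5,0.5],
  travel=[
    [0,0,0],
    [0,0,0],
    [0,0,0],
    [0,0,0],
    [0,0,0],
    [0,0,0],
    [0,0,0],
    [0,0,0],
  ],
  rotation=[
    [0,0,0],
    [0,0,0],
    [0,0,0],
    [0,0,0],
    [0,0,0],
    [0,0,0],
    [0,0,0],
    [0,0,0],
  ],
)

```text
time: 17.35
tool_pos: [0.6321, -0.2293, 0.0446]
tcp_rot: [1.788, 2.577, 0.001]
wrist_force: [-0.9, -0.9, 6.4]
width: 0.644
grip_force: 32.0
```

```bash
python3 - <<'E'
from h import *
s=read_state(); print(s['time'],s['tool_pos'],s['wrist_force'],s['width'],s['grip_force'])
c=cam('wrist'); save(c,'w6.png')
E
```

```text
17.35 [ 0.63209209 -0.22928453  0.04460768] [-0.91685748 -0.93983128  6.36749668] 0.6436241694172578 32.01989232940832
```

View pics/w6.png

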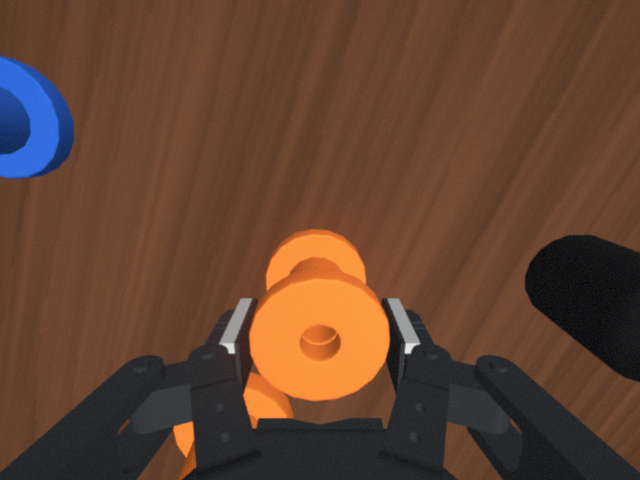

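The bobbin is gripped centrally across the top flange, with the bore at (320,343). I'll measure its offset in the tool frame and lift.

Request:
apply_moves(
  fingers=[0.5,0.5,0.5,0.5,0.5,0.5],
  travel=[
    [0,0,-0.3],
    [0,0,-0.8],
    [0,0,-0.8],
    [0,0,-0.7],
    [0,0,0],
    [0,0,0],
  ],
  rotation=[
    [0,0,0],
    [0,0,0],
    [0,0,0],
    [0,0,0],
    [0,0,0],
    [0,0,0],
  ],
)

```text
time: 18.0
tool_pos: [0.631, -0.2286, 0.1742]
tcp_rot: [1.789, 2.579, 0.001]
wrist_force: [-0.2, 0.3, -1.2]
width: 0.641
grip_force: 32.1
```

```bash
python3 - <<'E'
from h import *
np.set_printoptions(precision=4,suppress=True)
s=read_state(); print(s['time'],s['tool_pos'],s['wrist_force'],s['width'],s['grip_force'])
M=R.from_rotvec(s['tcp_rot']).as_matrix()
c=cam('wrist'); save(c,'w7.png')
# dark bore in flange
im=c['image']; hsv=cv2.cvtColor(im,cv2.COLOR_RGB2HSV); roi=np.s_[300:400,270:370]
zt=s['tool_pos'][2]+.070-.0446
for t in tip_of('wrist','orange_bobbin')[:2]: print(t)
for p in ((320,343),): print('bore in tool (top z)',M.T@(at_z(c,p,zt)-s['tool_pos']))
v=hsv[roi][...,2].astype(float); k=(v<195)&(hsv[roi][...,0]<25); print(np.percentile(v,[5,20,50,80]))
for thr in(170,195,215):
    n,l,st,ce=cv2.connectedComponentsWithStats((v<thr).astype(np.uint8)); print(thr,[(a.tolist(),b+[270,300]) for a,b in zip(st[1:],ce[1:]) if a[4]>50])
a=np.radians(-9.46);u=np.array([np.cos(a),np.sin(a)]);w=np.array([-u[1],u[0]])
sp=(u*(559.2+27.5)+w*(155.1+57.5))/1000; print('spindle',sp); plan([*sp,.175],20.6)
for cn in('top','scene'):
    cc=cam(cn)
    for t in tip_of(cn,'spindle_foot')[:3]: print(cn,t['p'],at_z(cc,t['location'],.049))
E
```

```text
18.0 [ 0.631  -0.2286  0.1742] [-0.1889  0.2502 -1.2486] 0.64104561183723 32.0981222386763
{'location': [319.0, 270.9], 'p': 0.77}
bore in tool (top z) [ 0.0006  0.0005 -0.0254]
[181. 252. 253. 253.]
170 [([61, 35, 9, 18, 98], array([335.2959, 343.7653])), ([64, 82, 36, 18, 276], array([358.3188, 393.9529]))]
195 [([54, 27, 12, 12, 97], array([328.9278, 332.3402])), ([55, 34, 16, 22, 192], array([333.0729, 345.7448])), ([61, 81, 39, 19, 293], array([357.9147, 393.7986]))]
215 [([49, 26, 22, 32, 480], array([328.8979, 341.3208])), ([58, 81, 42, 19, 297], array([357.569 , 393.8586]))]
spindle [0.6137 0.1133]
tool x [-0.35   0.937  0.002] y [ 0.937  0.35  -0.002] yaw_y 20.50 | travel total [ 6.499  2.1   -0.08 ] | turn z units -0.016 (deg world 0.10) tool z [-0.0022  0.0009 -1.    ]
top 0.82 [0.3633 0.1374 0.049 ]
top 0.75 [0.6195 0.1153 0.049 ]
scene 0.89 [0.4127 0.1679 0.049 ]
scene 0.82 [0.6167 0.1155 0.049 ]
```

Request:
apply_moves(
  fingers=[0.5,0.5,0.5,0.5,0.5,0.5,0.5,0.5,0.5],
  travel=[
    [0.4,0.13,0],
    [0.8,0.26,0],
    [0.8,0.26,0],
    [0.8,0.26,0],
    [0.8,0.26,0],
    [0.8,0.26,0],
    [0.5,0.16,0],
    [0,0,0],
    [0,0,0],
  ],
  rotation=[
    [0,0,0],
    [0,0,0],
    [0,0,0],
    [0,0,0],
    [0,0,0],
    [0,0,0],
    [0,0,0],
    [0,0,0],
    [0,0,0],
  ],
)

```text
time: 19.2
tool_pos: [0.6182, 0.0302, 0.1713]
tcp_rot: [-1.787, -2.583, 0.001]
wrist_force: [0.3, -0.1, -1.3]
width: 0.641
grip_force: 32.1
```

```bash
python3 - <<'E'
from h import *
np.set_printoptions(precision=4,suppress=True)
s=read_state(); print(s['time'],s['tool_pos'],s['wrist_force'],s['width'],s['grip_force'])
c=cam('wrist'); save(c,'w8.png')
for k,z in dict(spindle_foot=.049,press_spot=.049,hole_a=.049,pin_a=.052,hole_b=.049).items():
    for t in tip_of('wrist',k)[:3]:
        if t['p']>.3:
            w=at_z(c,t['location'],z); print(k,round(t['p'],2),np.round(t['location'],1),w,tost(w[:2]*1000))
for t in regions_of('wrist','carrier')[:2]: print(t['p'],t['bbox'],rect(c,t['mask'],.049))
E
```

```text
19.2 [0.6182 0.0302 0.1713] [ 0.3351 -0.0668 -1.3046] 0.6411488972086234 32.10961278084142
spindle_foot 0.63 [356.5 133.6] [0.6163 0.1133 0.049 ] [30.1356 57.9138]
press_spot 0.77 [318. 193.] [0.6053 0.0629 0.049 ] [27.5507  6.4564]
hole_a 0.87 [325.  71.] [0.5803 0.1435 0.049 ] [-10.4222  81.7934]
hole_a 0.82 [338.3 256.1] [0.6388 0.0207 0.049 ] [ 67.4595 -29.677 ]
pin_a 0.85 [325.7  70.9] [0.5808 0.1432 0.052 ] [-9.8462 81.6557]
hole_b 0.87 [325.  71.] [0.5803 0.1435 0.049 ] [-10.4222  81.7934]
hole_b 0.82 [338.3 256.1] [0.6388 0.0207 0.049 ] [ 67.4595 -29.677 ]
0.78 [0.0, 0.0, 144.4, 79.1] (array([405.4, 107.9], dtype=float32), array([ 39.8, 107. ], dtype=float32), np.float32(34.99))
0.71 [228.5, 27.3, 224.7, 231.3] (array([610.3,  83.5], dtype=float32), array([110.9, 150.5], dtype=float32), np.float32(80.52))
```

View pics/w8.png

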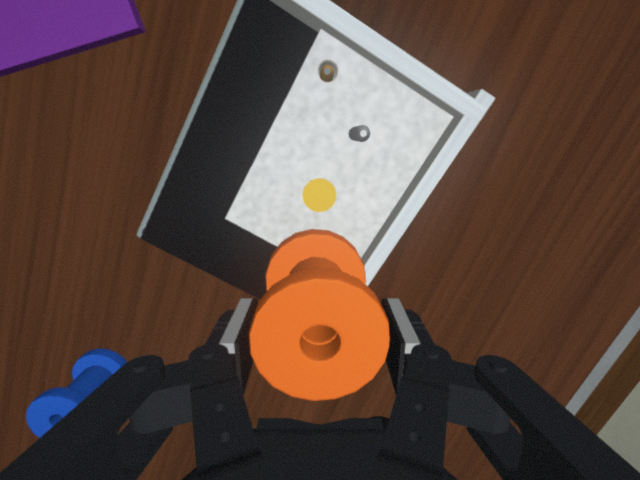

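```bash
python3 - <<'E'
from h import *
np.set_printoptions(precision=4,suppress=True)
s=read_state(); c=cam('wrist')
im=c['image']; cr=cv2.resize(im[115:150,335:385],None,fx=12,fy=12,interpolation=cv2.INTER_CUBIC)
cv2.imwrite('pics/w8c.png',cr[:,:,::-1])
for p in ((362,132),(363.5,132.5),(365,133)): print(p,at_z(c,p,.099))
g=im[128:139,344:374].mean(2).astype(int); print(g)
print('proj of (615.2,113.1): foot,tip',proj(c,[[.6152,.1131,.049],[.6152,.1131,.099]]))
plan([.6152,.1131,.1713],20.6)
E
```

```text
(362, 132) [0.6153 0.1111 0.099 ]
(363.5, 132.5) [0.6162 0.1112 0.099 ]
(365, 133) [0.6172 0.1112 0.099 ]
[[218 218 216 207 170 106  90  91  94  94  92  98  98 100 107 139 200 211
  213 213 211 205 166 133 126 147 214 220 220 221]
 [221 218 217 201 138 100  94  90  92  91  92  98  97 100 103 137 203 213
  211 216 216 208 168 128 119 140 200 218 219 219]
 [220 221 218 204 144  98  90  89  95  92  93  97  96 102 106 129 187 213
  214 218 214 201 147 116 117 150 213 218 220 219]
 [221 220 218 204 148 100  93  93  93  91  92  97  98 102 104 114 158 204
  210 212 202 161 117 104 113 155 214 217 219 217]
 [221 219 216 205 167 105  91  94  93  94  97  97  98  97 104 105 116 143
  151 161 140 114 100  98 125 187 217 219 218 217]
 [219 218 217 211 191 116  93  96  93  91  94  95  97  97 101 102 103 108
  110 111 105  99  96 101 140 212 220 220 218 217]
 [216 217 218 211 201 161 106  96  92  92  96  93  96  97 101  97  99  98
  101  96  96  92  96 129 185 219 221 218 219 218]
 [214 216 213 212 208 192 143 107  95  97  92  93  93  95  98  97  97  97
   94  90  94  98 127 180 217 224 222 221 219 218]
 [215 216 214 211 210 205 192 164 131 119 106 106 103 102 102 102  95  97
   98 101 115 137 183 215 223 222 222 222 219 218]
 [215 215 212 210 206 209 206 202 197 193 175 171 166 153 146 131 127 134
  146 162 192 204 215 221 222 222 222 221 220 220]
 [216 215 211 212 210 209 206 208 212 212 210 209 209 205 203 201 204 200
  202 205 212 214 218 221 222 221 222 219 221 219]]
proj of (615.2,113.1): foot,tip [[354.6675 129.6735]
 [363.1066 128.6376]]
tool x [-0.349  0.937 -0.   ] y [ 0.937  0.349 -0.   ] yaw_y 20.42 | travel total [1.62  0.523 0.009] | turn z units -0.030 (deg world 0.18) tool z [-0.0001 -0.     -1.    ]
```

Request:
apply_moves(
  fingers=[0.5,0.5,0.5,0.5,0.5,0.5,0.5],
  travel=[
    [0.4,0.13,0],
    [0.5,0.16,0],
    [0.5,0.16,0],
    [0.22,0.073,0],
    [0,0,0],
    [0,0,0],
    [0,0,0],
  ],
  rotation=[
    [0,0,0],
    [0,0,0],
    [0,0,0],
    [0,0,0],
    [0,0,0],
    [0,0,0],
    [0,0,0],
  ],
)

```text
time: 20.3
tool_pos: [0.6151, 0.1129, 0.1717]
tcp_rot: [1.792, 2.58, -0.001]
wrist_force: [-0.4, -0.6, -0.8]
width: 0.64
grip_force: 32.1
```

```bash
python3 - <<'E'
from h import *
np.set_printoptions(precision=4,suppress=True)
s=read_state(); print(s['time'],s['tool_pos'],s['wrist_force'],s['width'])
plan([.6152,.1131,.1713],20.6)
E
```

```text
20.3 [0.6151 0.1129 0.1717] [-0.4015 -0.6491 -0.8351] 0.6401094789866228
tool x [-0.349  0.937 -0.001] y [ 0.937  0.349 -0.   ] yaw_y 20.45 | travel total [0.004 0.004 0.009] | turn z units -0.024 (deg world 0.15) tool z [-0.0001 -0.0006 -1.    ]
```

Request:
apply_moves(
  fingers=[0.5,0.5,0.5,0.5,0.5,0.5],
  travel=[
    [0,0,0.25],
    [0,0,0.2],
    [0,0,0.1],
    [0,0,0.1],
    [0,0,0],
    [0,0,0],
  ],
  rotation=[
    [0,0,0],
    [0,0,0],
    [0,0,0],
    [0,0,0],
    [0,0,0],
    [0,0,0],
  ],
)

```text
time: 20.9
tool_pos: [0.615, 0.114, 0.1392]
tcp_rot: [-1.791, -2.581, 0.0]
wrist_force: [0.2, 0.6, -0.4]
width: 0.642
grip_force: 32.1
```

Request:
apply_moves(
  fingers=[0.5,0.5,0.5,0.5,0.5,0.5],
  travel=[
    [0,0,0.1],
    [0,0,0.1],
    [0,0,0.1],
    [0,0,0.1],
    [0,0,0],
    [0,0,0],
  ],
  rotation=[
    [0,0,0],
    [0,0,0],
    [0,0,0],
    [0,0,0],
    [0,0,0],
    [0,0,0],
  ],
)

```text
time: 21.5
tool_pos: [0.6148, 0.114, 0.119]
tcp_rot: [-1.79, -2.581, 0.001]
wrist_force: [-1.1, 0.3, -1.0]
width: 0.642
grip_force: 32.1
```

Request:
apply_moves(
  fingers=[0.5,0.5,0.5,0.5,0.5,0.5,0.5,0.5],
  travel=[
    [0,0,0.1],
    [0,0,0.1],
    [0,0,0.1],
    [0,0,0.1],
    [0,0,0.06],
    [0,0,0],
    [0,0,0],
    [0,0,0],
  ],
  rotation=[
    [0,0,0],
    [0,0,0],
    [0,0,0],
    [0,0,0],
    [0,0,0],
    [0,0,0],
    [0,0,0],
    [0,0,0],
  ],
)

```text
time: 22.3
tool_pos: [0.6152, 0.114, 0.0965]
tcp_rot: [1.791, 2.581, 0.0]
wrist_force: [0.2, 0.3, -1.5]
width: 0.643
grip_force: 32.1
```

Request:
apply_moves(
  fingers=[0.5,0.5,0.5,0.5],
  travel=[
    [0,0,0.05],
    [0,0,0],
    [0,0,0],
    [0,0,0],
  ],
  rotation=[
    [0,0,0],
    [0,0,0],
    [0,0,0],
    [0,0,0],
  ],
)

```text
time: 22.7
tool_pos: [0.6151, 0.114, 0.0939]
tcp_rot: [1.791, 2.581, 0.0]
wrist_force: [-1.0, 0.0, 0.2]
width: 0.642
grip_force: 32.1
```

Request:
apply_moves(
  fingers=[0.5,0.5,0.5,0.5],
  travel=[
    [0,0,0.04],
    [0,0,0],
    [0,0,0],
    [0,0,0],
  ],
  rotation=[
    [0,0,0],
    [0,0,0],
    [0,0,0],
    [0,0,0],
  ],
)

```text
time: 23.1
tool_pos: [0.6152, 0.1139, 0.0937]
tcp_rot: [1.79, 2.581, 0.0]
wrist_force: [-3.9, -1.6, 8.7]
width: 0.639
grip_force: 32.7
```

The bobbin is seated: 8.7 N with no further motion. I'll relax, open and rise.

Request:
apply_moves(
  fingers=[0.5,1,1,1,1,1,1],
  travel=[
    [0,0,-0.03],
    [0,0,0],
    [0,0,0],
    [0,0,0],
    [0,0,0],
    [0,0,0],
    [0,0,0],
  ],
  rotation=[
    [0,0,0],
    [0,0,0],
    [0,0,0],
    [0,0,0],
    [0,0,0],
    [0,0,0],
    [0,0,0],
  ],
)

```text
time: 23.8
tool_pos: [0.615, 0.114, 0.0931]
tcp_rot: [-1.791, -2.581, 0.0]
wrist_force: [-0.5, -0.2, -0.4]
width: 0.997
grip_force: 0.0
```

Request:
apply_moves(
  fingers=[1,1,1,1,1,1,1],
  travel=[
    [0,0,-0.3],
    [0,0,-0.7],
    [0,0,-0.7],
    [0,0,-0.7],
    [0,0,-0.5],
    [0,0,0],
    [0,0,0],
  ],
  rotation=[
    [0,0,0],
    [0,0,0],
    [0,0,0],
    [0,0,0],
    [0,0,0],
    [0,0,0],
    [0,0,0],
  ],
)

```text
time: 24.5
tool_pos: [0.6156, 0.1141, 0.24]
tcp_rot: [1.79, 2.58, 0.003]
wrist_force: [0.0, -0.4, 0.2]
width: 1.0
grip_force: 0.0
```

```bash
python3 - <<'E'
from h import *
s=read_state(); print(s['time'],s['tool_pos'],s['wrist_force'],s['width'])
a=cam('wrist')['image']; b=cam('scene')['image']
z=cv2.resize(b[190:350,220:430],(630,480),interpolation=cv2.INTER_CUBIC)
o=np.hstack([cv2.resize(a,(400,300)),cv2.resize(z,(394,300))]); cv2.imwrite('pics/end.png',o[:,:,::-1])
E
```

```text
24.5 [0.61556641 0.11410189 0.24000732] [ 0.01130192 -0.37087663  0.15733185] 0.9998115747532053
```

View pics/end.png

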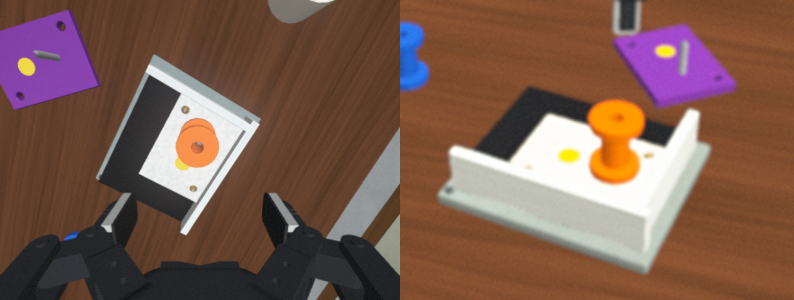

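The bobbin is upright on the spindle at (197,147) on the left and (615,140) on the right. Its seat height matches a plate top of 49 mm, so the table is fully down. Handing in.

```bash
python3 -c "
from workcell import *
print(finish_job())"
```

```text
the job is handed in; nothing more can be done
None
```

The job is handed in at about 24.5 s: the carrier is square in the fence corner and pressed fully down over both pins, and the orange bobbin is seated on the spindle and released; while I pushed it against the far fence, the carrier's free edge may have tipped up slightly (under 1 mm by my estimate).

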